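Tip two sample crates and send the stamped one to the dispatch line

TASK

Two small open sample crates stand on the worktop, and one of them has a ring with a cross stamped on its underside. With the fingertips, tip both crates over away from you so that each lies on its far side with its underside facing you; only when both lie so, push the stamped one, still lying, straight away from you until its leading (open) end rests on the metal dispatch strip. Do not grip or lift the crates, leave the other crate lying where it tipped, and do not disturb the things standing around.

Things in the scene. Friction and masses are not known exactly. Their poses are not given: they have to be found in the camera images.
- crate_1: open-topped empty wooden sample crate, outwardly the same as the other; upright at the start. 70 mm deep (its x), 100 wide (y), 110 high (z), 6 mm walls, 8 mm base, 0.25-0.5 kg. Origin: centre of the underside; z points from the base out of the open top, x roughly away from the robot (within 0.18 rad) at the start. Either this crate or the other is the stamped one
- crate_2: open-topped empty wooden sample crate, outwardly the same as the other; upright at the start. 70 mm deep (its x), 100 wide (y), 110 high (z), 6 mm walls, 8 mm base, 0.25-0.5 kg. Origin: centre of the underside; z points from the base out of the open top, x roughly away from the robot (within 0.18 rad) at the start. Either this crate or the other is the stamped one
- crate_1_rim (a point): centre of the open top of crate_1, level with its top edge, 110 mm from the underside; the leading end once it lies tipped. Pushed level at about 95 mm height on its near wall, the crate tips about its far bottom edge; past about 0.6 rad it falls by itself and lies 70 mm high, underside to the robot
- crate_2_rim (a point): the same point of crate_2. Pushed level at about 95 mm height on its near wall, the crate tips about its far bottom edge; past about 0.6 rad it falls by itself and lies 70 mm high, underside to the robot
- stamp (a point): centre of the stamp, a flat dark ring 57 mm across with a cross inside, printed at the centre of the underside of the stamped crate; hidden from the cameras while that crate stands. The crate whose origin it lies at is the stamped one; the other underside is bare
- dispatch_line: the dispatch strip, a flat strip of bare metal set in the worktop beyond the crates (under 1 mm, no obstacle), 36 mm wide along its x and 520 mm long along its y. Origin: its centre; x points away from the robot (within about 0.05 rad)
- mortar: porcelain mortar, 116 mm across, 56 mm high, left of the crates; a bystander, loose; must not be moved. Origin: centre of its underside
- bottle_a: brown dropper bottle, 39 mm across, 104 mm high, right of the crates; a bystander, loose; must not be moved. Origin: centre of its underside
- bottle_b: brown dropper bottle, 39 mm across, 104 mm high, left of the crates; a bystander, loose; must not be moved. Origin: centre of its underside
Mind the look-alikes: they are no part of the job. Leave any orange look-alike of the crate_1 alone. Leave any turquoise look-alike of the crate_2 alone.

How it is judged:
On the way, in this order (a step that is already met when the one before it is completed fails the run):
1. both crates lie on their sides, bases towards the robot (angle between crate_1's own z axis and vertical between 1.4 and 1.75 rad and angle between crate_2's own z axis and vertical between 1.4 and 1.75 rad and angle between the z axis of each of crate_1, crate_2 and the x axis of dispatch_line, either way round below 0.6 rad and x of crate_1_rim in the frame of dispatch_line below -0.022 m), for 0.2 s.
2. the open end of the stamped crate is on the dispatch strip (x of crate_1_rim in the frame of dispatch_line between -0.022 and 0.022 m and x of crate_1 in the frame of dispatch_line below -0.06 m and y of crate_1_rim in the frame of dispatch_line between -0.27 and 0.27 m), for 0.2 s.
At the end, for the whole second after the job is handed in: Both crates lie tipped (80 to 100 degrees from upright, within 34 degrees of straight away) and at rest; the stamped one's open end is within 22 mm of the strip's centre line, base on the robot's side; the other's base is within 150 mm of its start and its open end short of the strip (all of step 2 and angle between crate_1's own z axis and vertical between 1.4 and 1.75 rad and angle between crate_2's own z axis and vertical between 1.4 and 1.75 rad and angle between the z axis of each of crate_1, crate_2 and the x axis of dispatch_line, either way round below 0.6 rad and distance of crate_2 from where it was at the start of the episode below 0.15 m and x of crate_2_rim in the frame of dispatch_line below -0.022 m and linear speed of each of crate_1, crate_2 below 0.01 m/s); the robot touches nothing.
It fails at once if a crate is lifted or carried (height (world z) of any of crate_1, crate_2 above 0.065 m or height (world z) of any of crate_1_rim, crate_2_rim above 0.16 m or (angle between crate_1's own z axis and vertical below 0.3 rad and height (world z) of crate_1 above 0.025 m) or (angle between crate_1's own z axis and vertical above 1.35 rad and height (world z) of crate_1_rim above 0.075 m) or (angle between crate_2's own z axis and vertical below 0.3 rad and height (world z) of crate_2 above 0.025 m) or (angle between crate_2's own z axis and vertical above 1.35 rad and height (world z) of crate_2_rim above 0.075 m)).
It fails at once if a bystander is moved by more than 20 mm (distance of any of mortar, bottle_a, bottle_b from where it was at the start of the episode above 0.02 m).
It also fails if it takes over 58 s, if anything falls off the work surface, if the arm or the gripper's body presses on something with over 40 N, if the wrist force passes 120 N, or if a joint passes its speed limit or range.

ROBOT

A 7-joint arm with a two-finger parallel gripper is mounted at the origin on a cart in front of the work surface, level with it; the furniture and walls round the work are solid. World frame = base frame: x ahead of the robot, y to its left, z up, the work surface at z = 0. Lengths are in m, angles in rad, forces in N, time in s.
With the tool pointing down it reaches from about 0.4 to 0.85 m from the base axis. Payload 4.5 kg.
Tool frame: the origin (TCP) lies on the centre line of the jaws, within the pads' length; the fingertips stand r.tips_ahead ahead of it and the grasp point (between the pads) is the TCP (r.tips_ahead is the distance from the TCP to the fingertips, in m); z points along the fingers, y is the direction in which the jaws open and shut (so a half turn about z gives the same grasp; the last joint's range is limited). The gripper opens to 88 mm and grips with 3 to 60 N. Pads are 18 mm wide; open, the fingers measure 123 mm over their backs; the gripper's body (75 mm by 187 mm) begins 45 mm behind the grasp point.
Start: joints at [-1.271, 0.689, -0.195, 1.565, 0.157, 0.902, -0.215], TCP at [0.164, 0.603, 0.258] pointing down, gripper open.
Joint ranges: [-3.01, 3.01], [-0.46, 2.08], [-1.47, 1.51], [0.13, 2.56], [-1, 4.14], [0.04, 2.09], [-2.66, 2.66]. Speed limits (rad/s): [2.57, 2.57, 3.14, 3.14, 3.14, 3.14, 3.14].

INTERFACE

Orientations are given as a unit quaternion [x, y, z, w].
In Python, from plant import r gives the robot as it stands.
- The arm moves only by the shell command python3 -m inch 'ROWS' [FORCE]. ROWS is JSON, a list of rows, each a list of 5 numbers: the shift along the world's x, y, z in units of 25 mm (1.0 is 25 mm), then the turn about the world's z in units of 6 degrees (1.0 is 6 degrees), then the finger opening in mm, from 0 to 88.1. A call has 1 to 5 rows; each row shifts and turns the commanded pose from where the row before left it; what a row does not reach is not made up. A row lasts 1/10 s, in which the tool goes at most 50 mm and 8.59 degrees, less where a joint would pass 70% of its speed; a pose out of reach is approached as far as the arm can. A call is refused whole if a number of a shift passes 1 or a number of a turn 1, either way. A call with a gripper value outside its range is refused whole. The fingers move at their own pace and stop on an object; FORCE is the grip in N (left out, the last holds). Time passes only in rows, so rows that do not move let the fingers close. It gives the time, the measured TCP pose, the force and the opening at its end, in the units of the state.
- r.get_state(): the state, without advancing time (a new reading comes with each control period).
- r.snapshot(name): name is "scene" or "top"; returns a dict with "pixels" (420x560x3 uint8, red, green, blue), "range_z" (420x560 float32, m along the optical axis (not along the pixel's ray), 0 where there is no reading), "K" (3x3 intrinsics, pixels), "position" and "attitude" of the camera in the world. Camera axes: x right, y up, looking along -z (the intrinsics and any distortion apply to the point x, -y, -z); pixel columns grow to the right and rows downward; lengths in m; the calibration is good to about 2 mm. A picture is of the moment at which its call begins.
- r.finish_job(): hands the job in, once; it reports no verdict.
The state is a dict: "clock": time; "q": joint angles; "qd": joint speeds; "joint_torque": joint torques, N m; "tool_pos": TCP position; "eef_rot": TCP orientation; "contact_force": force on the tool from outside, world axes, zero at the start; "moment": the same for the moment, N m; "opening": opening from 0.0 (shut) to 1.0 (fully open).
Only numpy, scipy, OpenCV 4.12 (cv2) and the standard library are available. Lean on these libraries where they do the work, as an engineer would, in place of code of your own. Each camera call takes 0.05 s, during which the arm holds its last target. There are 200 camera calls.

## Working session

There is one attempt and no reset: what is moved stays moved. The work goes in short steps, Python scripts to look and compute and a shell command to move; the robot and the scene stay as the last step left them, time stands still between calls to the robot, and variables do not carry over. Pictures are saved under pics/ and viewed, about 8 in all and at most 12, crops included, and the job is handed in when it is done.

```bash
mkdir -p pics; cat > h.py <<'E'
import numpy as np,cv2
from scipy.spatial.transform import Rotation as R
from plant import r
def snap(n,f=None):
    s=r.snapshot(n)
    if f: cv2.imwrite('pics/'+f,s['pixels'][:,:,::-1])
    K=np.array(s['K']);z=s['range_z'];v,u=np.mgrid[:420,:560]
    c=np.stack([(u-K[0,2])/K[0,0]*z,-(v-K[1,2])/K[1,1]*z,-z],-1)
    a=np.array(s['attitude']);M=R.from_quat(a).as_matrix() if a.size==4 else a
    W=c@M.T+np.array(s['position']);W[z==0]=np.nan
    return s,W
E
python3 - <<'E'
from h import *
for n in('scene','top'):
    s,W=snap(n,n+'0.png');np.save(n+'0.npy',W);print(n,s['position'],s['attitude'],s['K'],[k for k in s])
st=r.get_state();print(st,r.tips_ahead)
E
```

```text
scene [ 0.26120558 -0.71385742  0.74620892] [ 0.40866081 -0.09908822 -0.21420707  0.88164233] [[383.57296648   0.         281.87820107]
 [  0.         383.57296648 213.82233649]
 [  0.           0.           1.        ]] ['pixels', 'range_z', 'K', 'position', 'attitude']
top [ 0.44798065 -0.06601602  1.42838154] [ 0.03568729 -0.03316118 -0.69738748  0.71503668] [[415.36232284   0.         286.38505045]
 [  0.         415.36232284 209.2055758 ]
 [  0.           0.           1.        ]] ['pixels', 'range_z', 'K', 'position', 'attitude']
{'clock': 0.1, 'q': array([-1.27120322,  0.6899451 , -0.19453645,  1.56622094,  0.15732084,
        0.90254433, -0.21512182]), 'qd': array([-0.00066644, -0.00135814,  0.00045117, -0.00324508, -0.00053977,
        0.00114297,  0.00017188]), 'joint_torque': array([-2.61799971e-03, -5.28487587e+01, -1.27116613e+00, -1.53834844e+01,
       -5.25231916e-02,  1.97783338e-03,  5.09023880e-05]), 'tool_pos': array([0.16406698, 0.6025164 , 0.25696766]), 'eef_rot': array([ 1.32467140e-01,  9.91187023e-01, -8.60123769e-04, -4.81732536e-05]), 'contact_force': array([-0.65979301,  0.61418605, -0.10674202]), 'moment': array([-1.25625440e-02, -5.68553632e-02, -7.01129280e-05]), 'opening': 1.0020259172535508} 0.019
```

View pics/scene0.png

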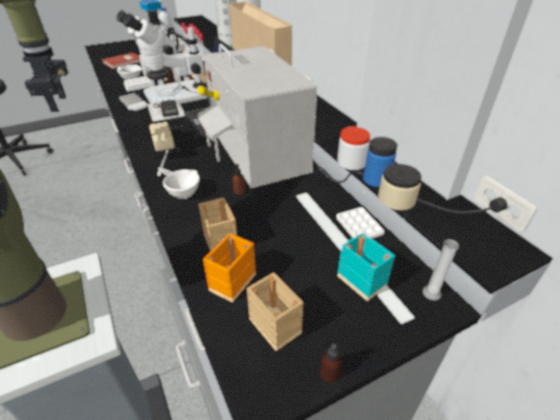

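View pics/top0.png

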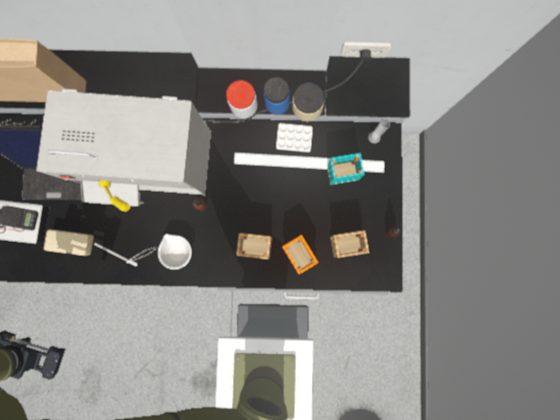

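The scene shows wooden crates at about (217,225) and (275,310), with the orange look-alike at (230,267) between them and the turquoise one at (366,265) on the strip. In the top view the wooden crates are at (254,246) and (350,244), orange at (300,254), turquoise at (347,169), and the strip runs from (236,159) to (383,166).

```bash
python3 - <<'E'
from h import *
W=np.load('top0.npy')
def rect(n,c,h,zlo,zhi):
    u,v=c;P=W[v-h:v+h,u-h:u+h].reshape(-1,3);P=P[(P[:,2]>zlo)&(P[:,2]<zhi)]
    m=cv2.minAreaRect(P[:,:2].astype(np.float32)*1000);print(n,len(P),m,'z',np.nanmedian(P[:,2]), P.min(0).round(3),P.max(0).round(3))
for n,c in dict(L=(254,246),R=(350,244),orange=(300,254),turq=(347,169)).items(): rect(n,c,26,.095,.125)
rect('mortar',(174,251),24,.045,.07)
rect('bottA',(394,231),12,.03,.12); rect('bottB',(200,204),12,.03,.12)
im=cv2.imread('pics/top0.png')
for u,v in((236,159),(383,166),(310,160),(40,270),(402,280)): print(u,v,W[v,u].round(4),im[v,u])
m=(im.min(2)>200)&(abs(W[:,:,2])<.01);m[:145]=0;m[180:]=0;m[:,:225]=0
P=W[m];print(len(P),cv2.minAreaRect(P[:,:2].astype(np.float32)*1000),P.min(0),P.max(0))
E
```

```text
L 251 ((457.5065612792969, 42.01383972167969), (99.99217987060547, 69.84800720214844), 85.17513275146484) z 0.11019599146560988 [ 0.42  -0.01   0.095] [0.495 0.093 0.118]
R 264 ((471.59283447265625, -266.58636474609375), (69.90603637695312, 100.67774200439453), 10.106988906860352) z 0.11038495854964225 [ 0.429 -0.32   0.095] [ 0.513 -0.212  0.12 ]
orange 241 ((434.4138488769531, -106.11270141601562), (99.57474517822266, 69.75981903076172), 32.485595703125) z 0.11052085050715177 [ 0.377 -0.16   0.097] [ 0.493 -0.052  0.119]
turq 286 ((720.685302734375, -250.45223999023438), (70.73035430908203, 100.72948455810547), 11.546469688415527) z 0.11017234921508745 [ 0.677 -0.303  0.095] [ 0.762 -0.196  0.118]
mortar 277 ((431.56591796875, 306.2549133300781), (107.11174774169922, 106.78864288330078), 85.09687805175781) z 0.05278354858073908 [0.379 0.253 0.045] [0.487 0.36  0.06 ]
bottA 125 ((520.2237548828125, -414.513671875), (36.695404052734375, 36.037471771240234), 3.251619577407837) z 0.061156062549752255 [ 0.502 -0.433  0.031] [ 0.539 -0.396  0.109]
bottB 129 ((603.3850708007812, 235.17897033691406), (55.418853759765625, 36.89515686035156), 9.86732006072998) z 0.06050914294734211 [0.576 0.215 0.033] [0.634 0.251 0.108]
236 159 [0.7591 0.1212 0.0017] [251 255 254]
383 166 [ 0.7456 -0.3905  0.0082] [237 242 240]
310 160 [ 0.7607 -0.137   0.0073] [252 255 255]
40 270 [0.3584 0.7748 0.0017] [39 40 40]
402 280 [ 3.557e-01 -4.577e-01  2.000e-04] [119 121 121]
1250 ((774.5933837890625, -134.55209350585938), (519.689208984375, 79.87602233886719), 88.14061737060547) [ 0.72743844 -0.39321136 -0.00684835] [0.81484132 0.12546179 0.00991314]
```

```bash
python3 -m inch '[[1,-1,0,0.35,40],[1,-1,0,0.35,40],[1,-1,0,0.35,40],[1,-1,0,0.35,40],[1,-1,0,0.35,40]]' && python3 -m inch '[[1,-1,0,0,40],[1,-1,0,0,40],[1,-1,0,0,40],[1,-1,0,0,40],[0,-1,0,0,40]]' && python3 -m inch '[[0,-1,0,0,40],[0,-1,0,0,40],[0,-1,0,0,40],[0,-1,0,0,40],[0,-1,0,0,40]]' && python3 -m inch '[[0,-1,0,0,40],[0,-1,0,0,40],[0,-1,0,0,40],[0,-1,0,0,40],[0,-1,0,0,40]]' && python3 -m inch '[[0,-1,0,0,40],[0,-1,0,0,40],[0,-0.4,0,0,40],[0,0,0,0,40]]'
```

```text
clock: 0.6
tool_pos: [0.2899, 0.4767, 0.2574]
eef_rot: [0.04, 0.999, -0.0, -0.0]
contact_force: [-0.6, -0.2, -0.4]
opening: 0.57
clock: 1.1
tool_pos: [0.3928, 0.351, 0.2573]
eef_rot: [0.044, 0.999, -0.0, 0.001]
contact_force: [0.1, -0.6, -0.7]
opening: 0.456
clock: 1.6
tool_pos: [0.3889, 0.2269, 0.2576]
eef_rot: [0.041, 0.999, -0.0, -0.0]
contact_force: [-0.3, -0.4, -0.2]
opening: 0.45
clock: 2.1
tool_pos: [0.3889, 0.102, 0.2576]
eef_rot: [0.041, 0.999, -0.0, -0.0]
contact_force: [-0.6, -0.3, 0.1]
opening: 0.447
clock: 2.5
tool_pos: [0.389, 0.0421, 0.2577]
eef_rot: [0.043, 0.999, -0.0, -0.0]
contact_force: [-0.6, 0.6, -0.2]
opening: 0.451
```

```bash
python3 -m inch '[[0,0.2,-1,0,40],[0,0,-1,0,40],[0,0,-1,0,40],[0,0,-1,0,40],[0,0,-0.8,0,40]]' && python3 -m inch '[[0,0,-0.8,0,40],[0,0,0,0,40],[0.4,-0.03,0,0,40],[0.4,-0.03,0,0,40]]'&& python3 -m inch '[[0.4,-0.03,0,0,40],[0.4,-0.03,0,0,40]]'
```

```text
clock: 3.0
tool_pos: [0.3894, 0.05, 0.1365]
eef_rot: [0.04, 0.999, 0.001, 0.0]
contact_force: [0.1, -0.7, -0.3]
opening: 0.452
clock: 3.4
tool_pos: [0.4095, 0.0479, 0.1183]
eef_rot: [0.04, 0.999, 0.0, 0.0]
contact_force: [0.1, -0.8, -0.1]
opening: 0.455
clock: 3.6
tool_pos: [0.4291, 0.0459, 0.1186]
eef_rot: [0.041, 0.999, 0.0, -0.0]
contact_force: [-1.1, 0.2, 2.3]
opening: 0.449
```

```bash
python3 -m inch '[[0.4,-0.03,0,0,40],[0.4,-0.03,0,0,40]]'; python3 - <<'E'
from h import *
snap('scene','s1.png')
E
```

```text
clock: 3.8
tool_pos: [0.45, 0.0439, 0.1182]
eef_rot: [0.041, 0.999, 0.0, 0.0]
contact_force: [-0.6, -0.2, 1.3]
opening: 0.452
```

View pics/s1.png

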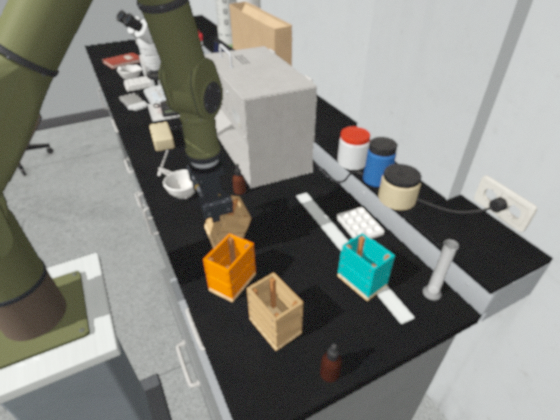

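The left crate at (228,222) is tilting properly under the fingers and nothing else has moved. I'll keep pushing.

```bash
python3 -m inch '[[0.4,-0.03,0,0,40],[0.4,-0.03,0,0,40],[0.4,-0.03,0,0,40],[0.4,-0.03,0,0,40]]'&& python3 -m inch '[[0,0,0,0,40],[0,0,0,0,40]]' && python3 -m inch '[[0,0,1,0,40],[0,0,1,0,40],[0,0,1,0,40],[0,0,1,0,40],[0,0,0.4,0,40]]'; python3 - <<'E'
from h import *
s,W=snap('top');np.save('t1.npy',W)
P=W[200:275,225:285].reshape(-1,3);print(np.nanpercentile(P[:,2],[50,75,90,95]))
P=W.reshape(-1,3);P=P[(P[:,2]>.055)&(P[:,2]<.085)&(P[:,0]>.45)&(P[:,0]<.66)&(abs(P[:,1]-.03)<.09)]
print(len(P),cv2.minAreaRect(P[:,:2].astype(np.float32)*1000))
E
```

```text
clock: 4.25
tool_pos: [0.4903, 0.0405, 0.1177]
eef_rot: [0.041, 0.999, 0.0, 0.0]
contact_force: [-0.0, -1.1, -0.3]
opening: 0.456
clock: 4.45
tool_pos: [0.4891, 0.0405, 0.1176]
eef_rot: [0.041, 0.999, 0.0, -0.0]
contact_force: [-0.5, -0.4, -0.2]
opening: 0.454
clock: 4.95
tool_pos: [0.4893, 0.0408, 0.2295]
eef_rot: [0.041, 0.999, 0.0, 0.001]
contact_force: [0.4, -0.1, 0.4]
opening: 0.456
[0.59162188 0.66743778 0.71164023 0.72530504]
471 ((549.097900390625, 34.669288635253906), (100.19032287597656, 109.24773406982422), 85.3740005493164)
```

```bash
python3 -m inch '[[-0.5,-1,0,0.5,40],[-0.5,-1,0,0.5,40],[-0.5,-1,0,0.5,40],[-0.5,-1,0,0.5,40],[-0.5,-1,0,0.47,40]]' && python3 -m inch '[[-0.3,-1,0,0,40],[-0.2,-1,0,0,40],[-0.2,-1,0,0,40],[-0.2,-1,0,0,40],[0,-1,0,0,40]]' && python3 -m inch '[[0,-1,0,0,40],[0,-1,0,0,40],[0,-0.8,0,0,40],[0,0,0,0,40]]'
```

```text
clock: 5.5
tool_pos: [0.4252, -0.0852, 0.2267]
eef_rot: [-0.089, 0.996, 0.0, -0.001]
contact_force: [0.3, -0.7, -0.6]
opening: 0.454
clock: 6.0
tool_pos: [0.4024, -0.2101, 0.2266]
eef_rot: [-0.088, 0.996, 0.001, -0.002]
contact_force: [1.6, 0.9, 0.2]
opening: 0.451
clock: 6.4
tool_pos: [0.4029, -0.2819, 0.2263]
eef_rot: [-0.086, 0.996, 0.0, -0.001]
contact_force: [-0.3, -0.4, 0.9]
opening: 0.452
```

```bash
python3 -m inch '[[0,0,-1,0,40],[0,0,-1,0,40],[0,0,-1,0,40],[0,0,-1,0,40],[0,0,-0.4,0,40]]' && python3 -m inch '[[0,0,0,0,40],[0.39,0.07,0,0,40],[0.39,0.07,0,0,40],[0.39,0.07,0,0,40],[0.39,0.07,0,0,40]]' && python3 -m inch '[[0.39,0.07,0,0,40],[0.39,0.07,0,0,40],[0.39,0.07,0,0,40],[0.39,0.07,0,0,40],[0.39,0.07,0,0,40]]' && python3 -m inch '[[0,0,0,0,40],[0,0,0,0,40],[0,0,0,0,40]]' && python3 -m inch '[[0,0,1,0,40],[0,0,1,0,40],[0,0,1,0,40],[-1,0,1,0,40],[-1,0,1,0,40]]'; python3 - <<'E'
from h import *
s,W=snap('top','t2.png');np.save('t2.npy',W)
snap('scene','s2.png')
Q=W.reshape(-1,3)
for y in(.03,-.26):
    P=Q[(Q[:,2]>.06)&(Q[:,2]<.08)&(Q[:,0]>.48)&(Q[:,0]<.65)&(abs(Q[:,1]-y)<.09)]
    print(len(P),cv2.minAreaRect(P[:,:2].astype(np.float32)*1000))
E
```

```text
clock: 6.9
tool_pos: [0.4029, -0.2771, 0.1155]
eef_rot: [-0.089, 0.996, 0.002, -0.002]
contact_force: [0.6, -1.0, 0.1]
opening: 0.454
clock: 7.4
tool_pos: [0.4433, -0.2726, 0.1184]
eef_rot: [-0.088, 0.996, -0.0, -0.001]
contact_force: [-3.0, -0.3, 2.6]
opening: 0.454
clock: 7.9
tool_pos: [0.4934, -0.2632, 0.1177]
eef_rot: [-0.088, 0.996, 0.0, 0.001]
contact_force: [0.4, -0.2, -0.3]
opening: 0.456
clock: 8.2
tool_pos: [0.4912, -0.2638, 0.1175]
eef_rot: [-0.088, 0.996, 0.0, -0.001]
contact_force: [-0.7, -0.0, 0.3]
opening: 0.454
clock: 8.7
tool_pos: [0.4409, -0.2636, 0.2435]
eef_rot: [-0.088, 0.996, 0.0, -0.0]
contact_force: [0.3, -0.6, -0.2]
opening: 0.452
1000 ((548.0797729492188, 34.77851104736328), (100.46363067626953, 110.34307861328125), 85.29796600341797)
998 ((563.4801025390625, -250.27166748046875), (110.0193099975586, 100.60338592529297), 10.176092147827148)
```

View pics/t2.png

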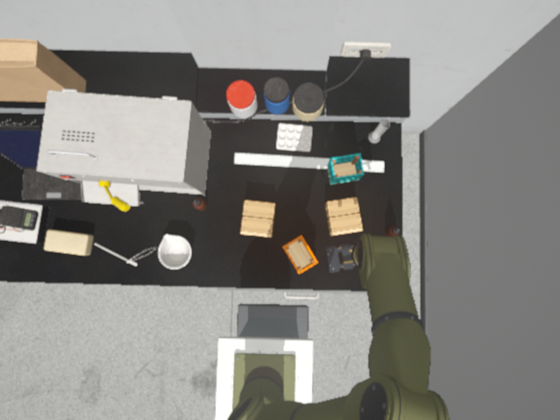

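View pics/s2.png

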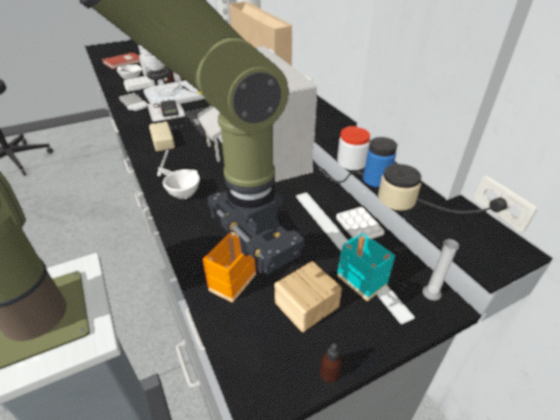

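Both crates now lie tipped, at (258,218) and (344,216) in the top view. The arm hides the left one in the scene view, so I'll enlarge the right one's base.

```bash
python3 - <<'E'
import cv2
im=cv2.imread('pics/s2.png')[250:340,260:350];cv2.imwrite('pics/c2.png',cv2.resize(im,None,fx=6,fy=6,interpolation=cv2.INTER_CUBIC))
E
```

```text
(no output)
```

View pics/c2.png

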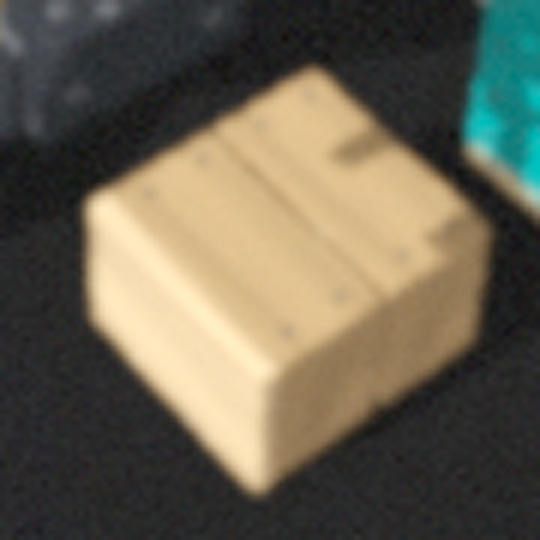

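The right crate's base (left-hand face in the crop) is bare, so the left one should be stamped. I'll move the arm past the left crate, clear of the view, to confirm.

```bash
python3 -m inch '[[-0.2,1,0,-0.5,40],[-0.2,1,0,-0.5,40],[-0.2,1,0,-0.5,40],[0,1,0,-0.5,40],[0,1,0,-0.48,40]]' && python3 -m inch '[[0,1,0,0,40],[0,1,0,0,40],[0,1,0,0,40],[0,1,0,0,40],[0,1,0,0,40]]' && python3 -m inch '[[0,1,0,0,40],[0,1,0,0,40],[0,1,0,0,40],[0,1,0,0,40],[0,1,0,0,40]]' && python3 -m inch '[[0,1,0,0,40],[0,1,0,0,40],[0,1,0,0,40],[0,0,0,0,40]]'; python3 - <<'E'
from h import *
s,_=snap('scene');im=s['pixels'][:,:,::-1][150:330,170:350];cv2.imwrite('pics/c3.png',cv2.resize(im,None,fx=3.3,fy=3.3,interpolation=cv2.INTER_CUBIC))
s,W=snap('top');a=s['pixels'];m=(a.min(2)>190)&(np.abs(W[:,:,2])<.02);m[:145]=0;m[180:]=0
for u in range(238,325,12):
    v=np.where(m[:,u])[0]
    if len(v): print(u,v.min(),v.max(),W[v.min(),u].round(4),W[v.max(),u].round(4))
E
```

```text
clock: 9.3
tool_pos: [0.4267, -0.1378, 0.2423]
eef_rot: [0.043, 0.999, 0.0, -0.0]
contact_force: [0.8, -0.1, -0.3]
opening: 0.456
clock: 9.8
tool_pos: [0.4269, -0.0126, 0.2422]
eef_rot: [0.042, 0.999, 0.0, -0.0]
contact_force: [0.3, 0.7, -0.1]
opening: 0.453
clock: 10.3
tool_pos: [0.4269, 0.1124, 0.2422]
eef_rot: [0.042, 0.999, -0.0, -0.0]
contact_force: [0.5, -0.3, 0.2]
opening: 0.452
clock: 10.7
tool_pos: [0.4269, 0.1906, 0.2425]
eef_rot: [0.039, 0.999, 0.002, 0.0]
contact_force: [0.2, 0.6, -0.3]
opening: 0.453
238 155 161 [0.7721 0.114  0.0076] [ 0.7528  0.1144 -0.0012]
250 156 162 [ 0.772   0.0731 -0.0028] [0.7489 0.0716 0.0055]
262 157 163 [0.7679 0.0305 0.0043] [0.7465 0.0298 0.0048]
274 156 164 [ 0.7723 -0.0113  0.0048] [ 0.7447 -0.012   0.0016]
286 145 166 [ 0.8095 -0.0523  0.0162] [ 0.738  -0.054   0.0048]
298 145 166 [ 0.812  -0.094   0.0106] [ 0.7392 -0.0958  0.0038]
310 145 167 [ 0.8139 -0.1359  0.0073] [ 0.7372 -0.1377  0.0013]
322 158 168 [ 7.703e-01 -1.791e-01  4.000e-04] [ 0.7347 -0.1796  0.001 ]
```

View pics/c3.png

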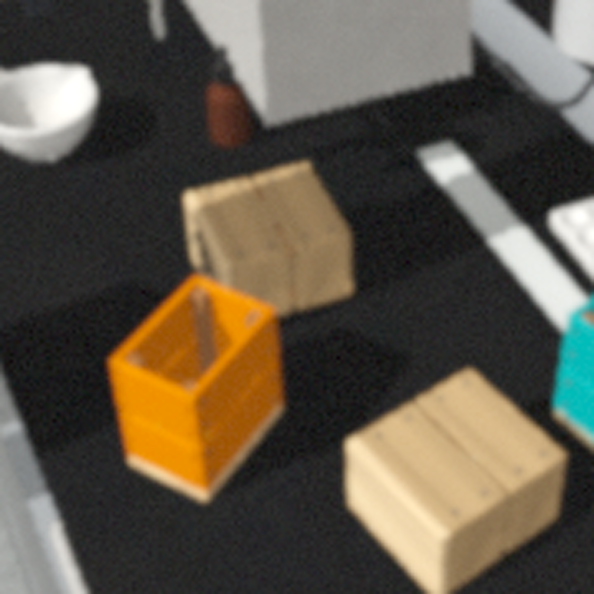

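The dark stamp shows on the left crate's base at crop (207,245), so the left crate is crate_1. I'll push it by about 154 mm, with the fingers offset slightly in +y so the gripper body clears the orange crate.

```bash
python3 -m inch '[[0.5,-1,0,0,40],[0.5,-1,0,0,40],[0,-1,0,0,40],[0,-1,0,0,40],[0,-1,0,0,40]]' && python3 -m inch '[[0,-0.4,-1,0,40],[0,0,-1,0,40],[0,0,-1,0,40],[0,0,-1,0,40],[0,0,0,0,40]]'&& python3 -m inch '[[0,0,-1,0,40],[0,0,-1,0,40],[0,0,-1,0,40],[0,0,-0.8,0,40],[0,0,0,0,40]]'
```

```text
clock: 11.3
tool_pos: [0.4514, 0.0584, 0.2424]
eef_rot: [0.043, 0.999, -0.001, -0.001]
contact_force: [-0.2, -0.2, -0.8]
opening: 0.455
clock: 11.8
tool_pos: [0.4499, 0.0494, 0.1406]
eef_rot: [0.043, 0.999, -0.001, -0.003]
contact_force: [-0.0, -0.3, 0.3]
opening: 0.453
clock: 12.3
tool_pos: [0.4512, 0.0505, 0.0468]
eef_rot: [0.042, 0.999, -0.001, -0.001]
contact_force: [-0.2, -0.1, 0.5]
opening: 0.454
```

```bash
python3 -m inch '[[0,0.2,0,0,40],[0.4,-0.03,0,0,40],[0.4,-0.03,0,0,40],[0.4,-0.03,0,0,40],[0.4,-0.03,0,0,40]]' && python3 -m inch '[[0.4,-0.03,0,0,40],[0.4,-0.03,0,0,40],[0.4,-0.03,0,0,40],[0.4,-0.03,0,0,40],[0.4,-0.03,0,0,40]]' && python3 -m inch '[[0.4,-0.03,0,0,40],[0.4,-0.03,0,0,40],[0.4,-0.03,0,0,40],[0,0,0,0,40]]'; python3 - <<'E'
from h import *
s,W=snap('top');Q=W.reshape(-1,3)
P=Q[(Q[:,2]>.06)&(Q[:,2]<.078)&(Q[:,0]>.5)&(Q[:,0]<.8)&(abs(Q[:,1]-.03)<.08)]
print(len(P),P.max(0),cv2.minAreaRect(P[:,:2].astype(np.float32)*1000))
E
```

```text
clock: 12.8
tool_pos: [0.4919, 0.0532, 0.0497]
eef_rot: [0.042, 0.999, 0.0, 0.0]
contact_force: [-2.5, 0.4, -0.1]
opening: 0.455
clock: 13.3
tool_pos: [0.5414, 0.0493, 0.0491]
eef_rot: [0.042, 0.999, -0.0, -0.001]
contact_force: [-3.9, 1.0, 2.5]
opening: 0.454
clock: 13.7
tool_pos: [0.5738, 0.0471, 0.049]
eef_rot: [0.042, 0.999, 0.001, 0.002]
contact_force: [0.6, -0.0, -0.2]
opening: 0.458
488 [0.69471877 0.07387975 0.07759829] ((647.806884765625, 26.505264282226562), (100.37105560302734, 89.69641876220703), 85.4344482421875)
```

```bash
python3 -m inch '[[0.4,-0.03,0,0,40],[0.4,-0.03,0,0,40],[0.4,-0.03,0,0,40],[0.4,-0.03,0,0,40],[0.4,-0.03,0,0,40]]' && python3 -m inch '[[0.4,-0.03,0,0,40],[0.2,0,0,0,40],[0,0,0,0,40],[0,0,0,0,40]]' && python3 -m inch '[[-0.8,0,0,0,40],[-1,0,0,0,40],[0,0,1,0,40],[-1,0,1,0,40],[-1,0,1,0,40]]' && python3 -m inch '[[-1,0,1,0,40],[-1,0,1,0,40],[-1,0,1,0,40],[-0.5,0,0,0,40],[0,0,0,0,40]]'; python3 - <<'E'
from h import *
s,W=snap('top','t4.png');Q=W.reshape(-1,3)
for y,x0,x1 in((.02,.6,.82),(-.25,.48,.65)):
    P=Q[(Q[:,2]>.06)&(Q[:,2]<.08)&(Q[:,0]>x0)&(Q[:,0]<x1)&(abs(Q[:,1]-y)<.09)]
    print(len(P),P.max(0),cv2.minAreaRect(P[:,:2].astype(np.float32)*1000))
E
```

```text
clock: 14.25
tool_pos: [0.6204, 0.0437, 0.0483]
eef_rot: [0.042, 0.999, -0.0, -0.001]
contact_force: [-3.6, 0.5, 1.9]
opening: 0.453
clock: 14.65
tool_pos: [0.6371, 0.0429, 0.0479]
eef_rot: [0.042, 0.999, 0.0, 0.001]
contact_force: [-0.7, -0.0, 0.2]
opening: 0.453
clock: 15.15
tool_pos: [0.5415, 0.0431, 0.1235]
eef_rot: [0.042, 0.999, 0.0, 0.001]
contact_force: [0.6, -0.5, 1.1]
opening: 0.456
clock: 15.65
tool_pos: [0.4529, 0.0427, 0.1987]
eef_rot: [0.041, 0.999, -0.0, 0.0]
contact_force: [0.1, -0.9, 0.2]
opening: 0.454
977 [0.75912369 0.0762094  0.07960214] ((700.432373046875, 22.829498291015625), (100.15083312988281, 112.6417465209961), 84.92388153076172)
996 [ 0.6237985  -0.19224723  0.07980366] ((563.3558959960938, -250.18775939941406), (109.94953918457031, 100.91634368896484), 10.028057098388672)
```

View pics/t4.png

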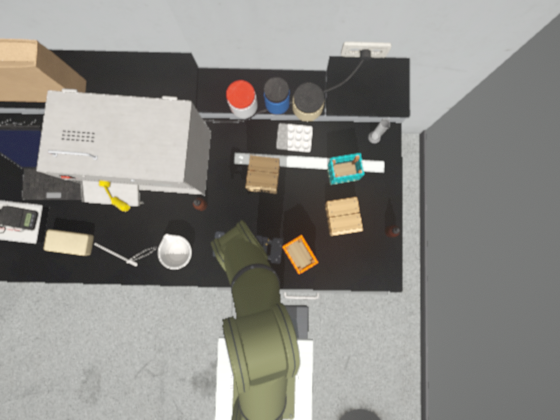

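The stamped crate's open end is at x≈0.755 (image (264,158)), within a few mm of the strip's centre line at about 0.759. The other crate and the bystanders haven't moved, so I'm handing in.

```bash
python3 -c "
from plant import r
print(r.get_state()['qd'].round(3));print(r.finish_job())"
```

```text
[ 0.001  0.031  0.005 -0.046  0.001  0.001  0.004]
the job is handed in; nothing more can be done
None
```

I tipped both crates away from the robot, pushed the stamped one onto the dispatch strip and handed the job in at about 15.7 s. No verdict was reported.

- **Which crate:** the right crate's underside was bare and a dark stamp showed on the left one's underside, so I pushed the left crate about 154 mm, still lying.
- **Stamped crate:** in the last top view it lies flat, about 5° off straight away. Its open end is at x ≈ 0.755, against a strip centre line I estimated at 0.759 (tolerance 22 mm). Part of the strip was in shadow, so that estimate is good to about 3 mm.
- **Other crate:** it lies where it tipped, about 10° off straight, with its open end at x ≈ 0.617, well short of the strip.
- **Surroundings:** by eye, the mortar, both bottles and the orange and turquoise look-alikes look unmoved in that view. I did not re-measure their positions.
- **Robot:** the contact forces I read stayed under about 5 N, and the gripper was clear of everything at hand-in. No check failed or disagreed.

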